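Raise the router lift by one turn and lock it

TASK

The router cutter must come up by one turn of its lift for the next pass: with the fingertips, push the crank wheel round clockwise (seen from above) by its upright handle through exactly one full turn, so that the handle comes to rest where it started. Then push the lift's locking lever clockwise, right over to its stop. Push lightly and grip or lift nothing, do not touch the cutter, and leave the tools and wood lying around where they are.

Things in the scene. Friction and masses are not known exactly. Their poses are not given: they have to be found in the camera images.
- plate: Router lift plate, grey with a thin aluminium trim, 235 x 300 mm, fixed, its top 4 mm above the bench. Origin at its middle, at bench height; x points from the operator (robot) side to the fence, y to the left, z up; it lies turned by up to 15 degrees. The fence (86 mm high, 520 mm long) stands behind the plate with its face 125 mm in +x. A brass starting pin 30 mm high stands on the plate at (45, 60) mm. Nothing of this moves.
- wheel_axis (a point): The wheel's axis at the top of its hub, 64 mm above the bench. The crank wheel lies level on an upright shaft at the plate's right near corner: aluminium, 120 mm over its rim, three spokes, hub 30 mm across; the top of rim and spokes is 58 mm above the bench and its underside 46 mm.
- handle: The wheel's upright black handle, 23 mm thick at its widest, 47 mm tall, standing on the wheel at the outer end of one spoke with its middle 44 mm from the axis. Origin at the middle of its underside, 64.5 mm above the bench; its top is 112 mm above the bench. It revolves freely on its own pin, so its orientation tells nothing. Where it points from the axis at the start is different every time.
- wheel (a joint): Turn of the wheel in rad, 0 at the start, growing clockwise seen from above; one full turn is 6.283. No stops within reach. It turns against steady friction (0.12 N m, about 3 N at the handle) and stays where it is left. A turn clockwise lifts the cutter 3 mm.
- lever_pivot (a point): On the upright axis of the locking lever, level with the middle of its ball end, 49 mm above the bench. The lever stands at the plate's left side on a dark hub 26 mm wide, 38 mm high.
- lever_tip (a point): Middle of the lever's black ball end, 20 mm across, 63 mm from the pivot and 49 mm above the bench. The dark lever bar, 11 mm thick, slopes up from the hub (its middle 34 mm above the bench) to the ball; below it there is clear space to the plate.
- lever (a joint): Angle of the locking lever in rad: at 0 (free) it points to the operator, along the plate's -x; it grows clockwise seen from above to its stop at 1.45 (locked), where it points nearly along the plate's +y. Starts between 0 and 0.25; friction 0.12 N m (about 2 N at the ball); stays where it is left.
- cutter: The router cutter in the middle of the plate, 33 mm across, its top 45 mm above the bench at the start. Not to be touched. Origin on its axis at the plate's top.
- gauge_block: Bystander, loose: the brass setting block, 19 x 19 x 55 mm, upright on the plate between the cutter and the fence. Origin under its middle. Leave alone.
- pencil: Bystander, loose: the pencil, 125 x 13 x 8 mm, lying on the plate's near edge. Origin under its middle. Leave alone.
- wrench: Bystander, loose: the collet wrench, 170 mm long, flat on the bench on the robot's side of the plate. Origin under its middle. Leave alone.
- offcut: Bystander, loose: the pine offcut, 160 x 62 x 20 mm, on the bench left of the plate. Origin under its middle. Leave alone.
- push_block: Bystander, loose: the push block, 200 x 80 mm sole with a bow handle 97 mm high, right of the plate. Origin under its middle. Leave alone.
- glue: Bystander, loose: the glue bottle, 58 mm across, 165 mm tall, upright left of the plate near the fence. Origin under its middle. Leave alone.
- tape: Bystander, loose: the tape measure, 68 x 62 x 34 mm, right of the plate near the fence. Origin under its middle. Leave alone.

How it is judged:
By the outcome, as a careful person would: the job done as asked, in the order asked, and still so for the second after the job is handed in, with the robot touching nothing.
It also fails if it takes over 67 s, if anything falls off the work surface, if the arm or the gripper's body presses on something with over 40 N, if the wrist force passes 120 N, or if a joint passes its speed limit or range.

ROBOT

A 7-joint arm with a two-finger parallel gripper is mounted at the origin on the work surface. World frame = base frame: x ahead of the robot, y to its left, z up, the work surface at z = 0. Lengths are in m, angles in rad, forces in N, time in s.
With the tool pointing down it reaches from about 0.4 to 0.85 m from the base axis. Payload 4.5 kg.
Tool frame: the origin (TCP) lies between the finger pads; the fingertips stand 11 mm ahead of it and the grasp point (between the pads) lies 8 mm behind it (r.tip_reach is the distance from the TCP to the fingertips, in m); x points along the fingers, y is the direction in which the jaws open and shut, and the axes are right-handed (so a half turn about x gives the same grasp; the last joint's range is limited). The gripper opens to 88 mm and grips with 3 to 60 N. Pads are 18 mm wide; open, the fingers measure 123 mm over their backs; the gripper's body (75 mm by 187 mm) begins 45 mm behind the grasp point.
Start: joints at [-1.259, 0.689, -0.195, 1.565, 0.157, 0.902, -0.215], TCP at [0.171, 0.601, 0.25] pointing down, gripper open.
Joint ranges: [-3.01, 3.01], [-0.46, 2.08], [-1.47, 1.51], [0.13, 2.56], [-1, 4.14], [0.04, 2.09], [-2.66, 2.66]. Speed limits (rad/s): [2.57, 2.57, 3.14, 3.14, 3.14, 3.14, 3.14].

INTERFACE

Orientations are given as a unit quaternion [x, y, z, w].
In Python, from plant import r gives the robot as it stands.
- The arm moves only by the tool drive_tool, never from a script. Its argument "deltas" is a list of rows, each a list of 3 entries, a list of its own where there are three numbers: the turn, a rotation vector about the tool's x, y, z in degrees, then the shift along the tool's x, y, z in cm, then the finger opening in cm, from 0 to 8.81. A call has 1 to 12 rows; each row shifts and turns the commanded pose from where the row before left it, along the tool's axes as they then stand; what a row does not reach is not made up. A row lasts 1/12 s, in which the tool goes at most 41.7 mm and 7.16 degrees, less where a joint would pass 70% of its speed; a pose out of reach is approached as far as the arm can. A call is refused whole if a number of a shift passes 4.17 or a number of a turn 7.16, either way. A call with a gripper value outside its range is refused whole. The fingers move at their own pace and stop on an object; "force" is the grip in N (left out, the last holds). Time passes only in rows, so rows that do not move let the fingers close. It gives the time, the measured TCP pose, the force and the opening at its end, in the units of the state.
- r.get_state(): the state, without advancing time (a new reading comes with each control period).
- r.snapshot(name): name is "side" or "top" or "wrist"; returns a dict with "color" (400x640x3 uint8, red, green, blue), "fov_y" (degrees; the focal length in pixels is half the picture's height over the tangent of half this angle, whatever the lens; pixels are square), "cx", "cy" (the principal point, pixels), "extrinsics" (4x4, takes a point from world to camera coordinates); the wrist camera has in their place "tool_from_camera" (4x4, takes a point from camera to tool coordinates, whose origin is the TCP and whose axes are the tool frame's). Camera axes: x right, y up, looking along -z (the intrinsics and any distortion apply to the point x, -y, -z); pixel columns grow to the right and rows downward; lengths in m; the calibration is good to about 2 mm. A picture is of the moment at which its call begins: read the wrist's pose just before it. There is no depth.
- r.finish_job(): hands the job in, once; it reports no verdict.
The state is a dict: "clock": time; "q": joint angles; "qd": joint speeds; "joint_torque": joint torques, N m; "tool_pos": TCP position; "eef_rot": TCP orientation; "contact_force": force on the tool from outside, world axes, zero at the start; "moment": the same for the moment, N m; "opening": opening from 0.0 (shut) to 1.0 (fully open).
Only numpy, scipy, OpenCV 4.12 (cv2) and the standard library are available. Lean on these libraries where they do the work, as an engineer would, in place of code of your own. Each camera call takes 0.05 s, during which the arm holds its last target. There are 200 camera calls.

## Working session

There is one attempt and no reset: what is moved stays moved. The work goes in short steps, Python scripts to look and compute and a tool call to move; the robot and the scene stay as the last step left them, time stands still between calls to the robot, and variables do not carry over. Pictures are saved under pics/ and viewed, about 8 in all and at most 12, crops included, and the job is handed in when it is done.

Besides the shell and the picture viewer there is one more tool, called after "Call:" by a JSON object that holds its "api" and its "payload", one argument or row to a line. drive_tool: Moves the arm, as the interface text tells. Its arguments: {"type":"object","properties":{"deltas":{"type":"array","items":{"type":"array"}},"force":{"type":"number"}},"required":["deltas"]}

```bash
ls; mkdir -p pics; python3 - <<'E'
from plant import r
import cv2
s=r.get_state(); print(s['clock'],s['tool_pos'],s['eef_rot'],s['opening'],r.tip_reach)
for n in ("top","side"):
    d=r.snapshot(n); cv2.imwrite(f"pics/{n}0.png",d['color'][:,:,::-1]); print(n,{k:v for k,v in d.items() if k!='color'})
E
```

```text
pics
0.0 [0.1712945  0.60042182 0.24893368] [ 0.09724193  0.70032726 -0.09853186  0.70026938] 0.9988377557089939 0.011
top {'fov_y': 49.572348627947335, 'cx': 312.7801787986958, 'cy': 192.32666431502216, 'extrinsics': array([[ 0.00857461, -0.9999553 , -0.00398483,  0.05672848],
       [ 0.99631397,  0.00820311,  0.08538841, -0.57867078],
       [-0.0853519 , -0.00470231,  0.99633977, -0.94397451],
       [ 0.        ,  0.        ,  0.        ,  1.        ]])}
side {'fov_y': 54.726723564396124, 'cx': 319.81156837125496, 'cy': 206.46611500317124, 'extrinsics': array([[ 0.97191027, -0.2352588 , -0.00661309, -0.56249107],
       [ 0.14516142,  0.57710559,  0.80366492, -0.17463906],
       [-0.18525279, -0.78205015,  0.59504535, -0.77567206],
       [ 0.        ,  0.        ,  0.        ,  1.        ]])}
```

View pics/top0.png

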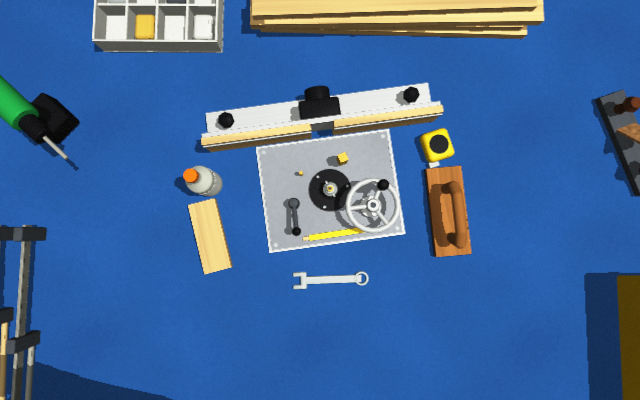

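View pics/side0.png

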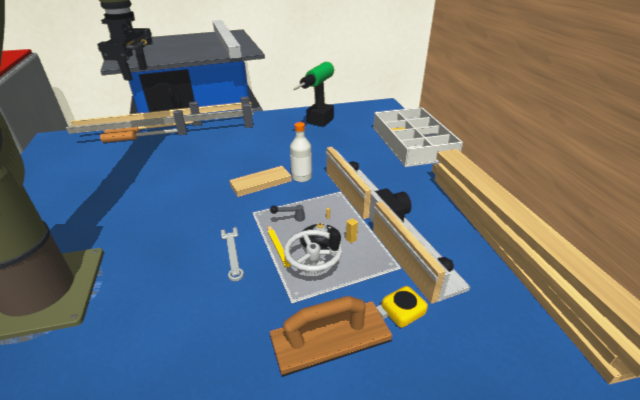

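The top view shows the plate with corners near (258,147), (387,130), (405,234) and (269,251). The wheel hub is near (373,205), the handle near (383,185), the lever hub near (293,203) and its ball near (296,231). I'll enlarge both views.

```bash
python3 - <<'E'
import cv2,numpy as np
a=cv2.imread("pics/top0.png")[120:260,250:415]; b=cv2.imread("pics/side0.png")[180:310,240:405]
a=cv2.resize(a,None,fx=4.8,fy=4.2,interpolation=2) if 0 else cv2.resize(a,None,fx=4,fy=4,interpolation=2)
b=cv2.resize(b,None,fx=4,fy=4,interpolation=2)
cv2.imwrite("pics/a.png",a);cv2.imwrite("pics/b.png",b)
E
```

```text
(no output)
```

View pics/a.png

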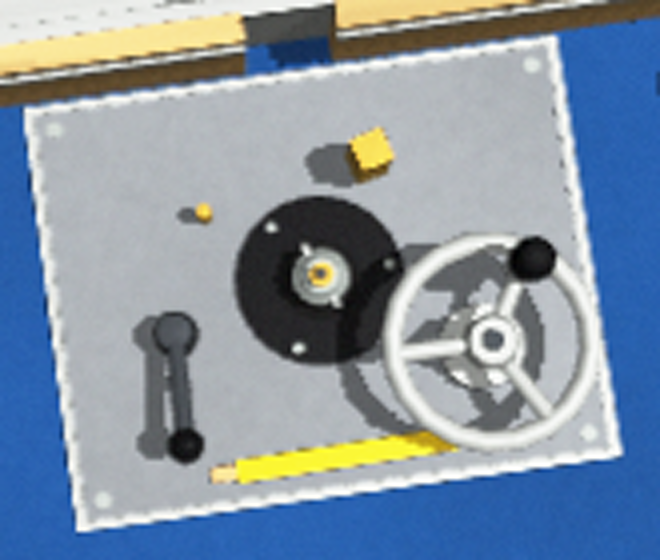

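View pics/b.png

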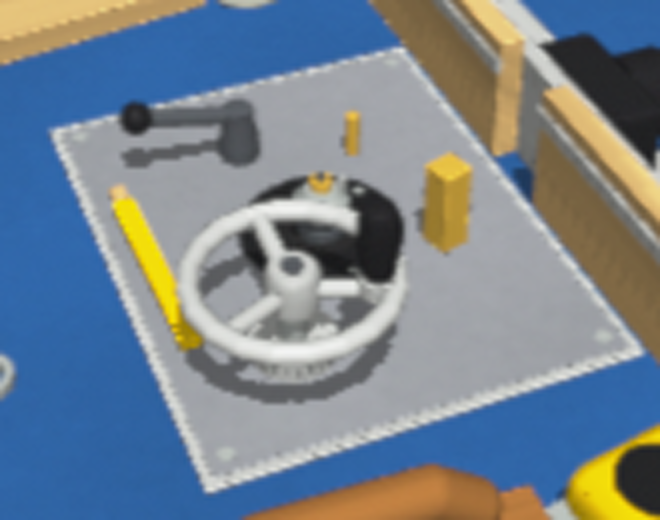

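The enlarged top crop (4x, offset 250,120) shows the hub at (493,341), handle top at (535,257), lever ball at (185,445), lever hub at (175,332), cutter at (320,273) and pin at (204,212). In the side crop (4x, offset 240,180), the hub is at (292,265), the ball at (136,118) and the handle top at about (380,208).

```bash
cat > h.py <<'E'
import numpy as np
def ray_hit(d,u,v,z,wp=None):
    h=d['color'].shape[0]; f=h/2/np.tan(np.radians(d['fov_y']/2))
    E=d.get('extrinsics'); 
    Wc=np.linalg.inv(E) if E is not None else wp@d['tool_from_camera']
    k=Wc[:3,:3]@np.array([(u-d['cx'])/f,-(v-d['cy'])/f,-1]); o=Wc[:3,3]
    return o+k*(z-o[2])/k[2]
def project(d,p,wp=None):
    h=d['color'].shape[0]; f=h/2/np.tan(np.radians(d['fov_y']/2))
    E=d['extrinsics'] if 'extrinsics' in d else np.linalg.inv(wp@d['tool_from_camera'])
    c=E@np.append(p,1); return d['cx']-f*c[0]/c[2]*1, d['cy']+f*c[1]/c[2]
E
python3 - <<'E'
from h import *
from plant import r
t=r.snapshot("top"); s=r.snapshot("side")
T=lambda u,v,z:ray_hit(t,250+u/4,120+v/4,z).round(4)
S=lambda u,v,z:ray_hit(s,240+u/4,180+v/4,z).round(4)
c=[T(*p,.004) for p in((25,108),(557,38),(622,455),(80,530))]
print("corners",c,[np.linalg.norm(c[i]-c[i-1]).round(3) for i in range(4)])
cs=[S(*p,.004) for p in((640,352),(208,490),(54,130))]; print("side TR BR BL",cs)
m=sum(c)/4; x=(c[0]+c[1]-c[2]-c[3]);a=np.arctan2(x[1],x[0]); print("plate",m,np.degrees(a))
for n,u,v,z in(("hub",493,341,.064),("rim",494,342,.058),("handle",535,257,.110),("levhub",175,332,.038),("ball",185,445,.049),("cutter",320,273,.045),("pin",204,212,.034),("gauge",372,148,.059),("pencilL",212,473,.008),("pencilR",452,440,.008)):
    p=T(u,v,z); d=p-m; print(n,p,"plate xy",(np.array([[np.cos(a),np.sin(a)],[-np.sin(a),np.cos(a)]])@d[:2]).round(4))
for n,u,v,z in(("hub",292,265,.064),("ball",136,118,.049),("handle",380,208,.110),("cutter",320,185,.045),("levhub",240,103,.036)): print("S",n,S(u,v,z))
E
```

```text
corners [array([0.6838, 0.193 , 0.004 ]), array([ 0.7272, -0.1139,  0.004 ]), array([ 0.4875, -0.1491,  0.004 ]), array([0.4427, 0.1572, 0.004 ])] [np.float64(0.244), np.float64(0.31), np.float64(0.242), np.float64(0.31)]
side TR BR BL [array([ 0.7268, -0.1121,  0.004 ]), array([ 0.4876, -0.1477,  0.004 ]), array([0.4442, 0.1588, 0.004 ])]
plate [0.5853 0.0218 0.004 ] 8.400190450807994
hub [ 0.5481 -0.0682  0.064 ] plate xy [-0.0499 -0.0836]
rim [ 0.5479 -0.0696  0.058 ] plate xy [-0.0504 -0.085 ]
handle [ 0.5886 -0.0836  0.11  ] plate xy [-0.0121 -0.1048]
levhub [0.5531 0.1032 0.038 ] plate xy [-0.02    0.0852]
ball [0.4913 0.0965 0.049 ] plate xy [-0.0821  0.0876]
cutter [0.5857 0.0238 0.045 ] plate xy [0.0007 0.0019]
pin [0.6203 0.0881 0.034 ] plate xy [0.0443 0.0605]
gauge [ 0.6528 -0.0036  0.059 ] plate xy [ 0.0631 -0.035 ]
pencilL [0.4755 0.0828 0.008 ] plate xy [-0.0997  0.0764]
pencilR [ 0.4952 -0.0525  0.008 ] plate xy [-0.1    -0.0603]
S hub [ 0.5491 -0.0652  0.064 ]
S ball [0.4913 0.0983 0.049 ]
S handle [ 0.5894 -0.085   0.11  ]
S cutter [0.5834 0.0161 0.045 ]
S levhub [0.5569 0.1154 0.036 ]
```

The measurements agree with the sizes given: handle radius 44 mm, lever length 63 mm, and the pin and cutter at their stated plate coordinates. Next I'll work out the tool axes and the way to the start of the wheel push.

```bash
python3 - <<'E'
from plant import r
import numpy as np
from scipy.spatial.transform import Rotation as R
print([k for k in dir(r) if k[0]!='_'])
s=r.get_state(); M=R.from_quat(s['eef_rot']).as_matrix(); print(s['clock'],M.round(4)); print(r.snapshot('wrist')['tool_from_camera'].round(3))
E
```

```text
['Unreachable', 'finish_job', 'get_state', 'snapshot', 'tip_reach']
0.2 [[-2.000e-04  2.742e-01  9.617e-01]
 [-1.000e-03  9.617e-01 -2.742e-01]
 [-1.000e+00 -1.000e-03  1.000e-04]]
[[ 0.     0.304 -0.953 -0.135]
 [ 1.    -0.001 -0.     0.   ]
 [-0.001 -0.953 -0.304 -0.08 ]
 [ 0.     0.     0.     1.   ]]
```

Call:
{"api": "drive_tool", "payload": {
  "deltas": [
    [[-5.3,0,0],[0,0,0],0],
    [[-5.3,0,0],[0,0,0],0],
    [[-5.3,0,0],[0,0,0],0],
    [[0,0,0],[0,-2.5,1.6],0],
    [[0,0,0],[0,-2.5,1.6],0],
    [[0,0,0],[0,-2.5,1.6],0],
    [[0,0,0],[0,-2.5,1.6],0],
    [[0,0,0],[0,-2.5,1.6],0],
    [[0,0,0],[0,-2.5,1.6],0],
    [[0,0,0],[0,-2.5,1.6],0],
    [[0,0,0],[0,-2.5,1.6],0],
    [[0,0,0],[0,-2.5,1.6],0]
  ],
  "force": 5
}}

```text
clock: 1.25
tool_pos: [0.3159, 0.3747, 0.2498]
eef_rot: [0.0, 0.707, 0.0, 0.707]
contact_force: [-0.1, 0.5, 0.3]
opening: 0.115
```

Call:
{"api": "drive_tool", "payload": {
  "deltas": [
    [[0,0,0],[0,-3.2,2.3],0],
    [[0,0,0],[0,-3.2,2.3],0],
    [[0,0,0],[0,-3.2,2.3],0],
    [[0,0,0],[0,-3.2,2.3],0],
    [[0,0,0],[0,-3.2,2.3],0],
    [[0,0,0],[0,-3.2,2.3],0],
    [[0,0,0],[0,-3.2,2.3],0],
    [[0,0,0],[0,-3.2,2.3],0],
    [[0,0,0],[0,-3.2,2.3],0],
    [[0,0,0],[0,-3.2,2.3],0],
    [[0,0,0],[0,-3.2,2.2],0],
    [[0,0,0],[0,0,0],0]
  ]
}}

```text
clock: 2.25
tool_pos: [0.5713, 0.0141, 0.2492]
eef_rot: [0.003, 0.706, -0.007, 0.708]
contact_force: [0.6, -1.2, -0.3]
opening: 0.005
```

```bash
python3 - <<'E'
from plant import r
import cv2
s=r.get_state(); print(s['clock'],s['tool_pos'],s['q'])
d=r.snapshot('wrist'); cv2.imwrite('pics/w1.png',d['color'][:,:,::-1])
E
```

```text
2.25 [0.57128047 0.01408285 0.2491955 ] [ 0.09586391  0.62936695 -0.34400734  1.72970104  0.28125648  0.82878138
  1.17922415]
```

View pics/w1.png

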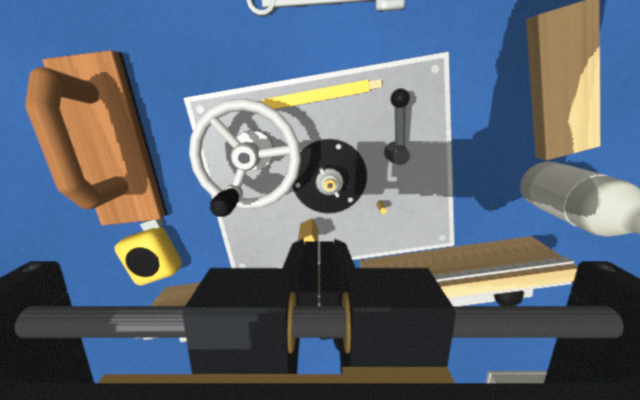

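The wrist view shows the hub at (243,157), the handle leaning outwards with its top near (219,205), the lever ball at (400,97), and the shut fingertips at about (320,245).

```bash
python3 - <<'E'
from plant import r
from h import *
from scipy.spatial.transform import Rotation as R
s=r.get_state(); wp=np.eye(4); wp[:3,:3]=R.from_quat(s['eef_rot']).as_matrix(); wp[:3,3]=s['tool_pos']; print(s['tool_pos'],s['qd'])
d=r.snapshot('wrist')
for n,u,v,z in(("hub",243.5,157,.064),("rim",244.5,153.5,.058),("handletop",219,205,.112),("ball",400,97,.049),("levhub",396.5,153,.036),("cutter",329,184,.045)): print(n,ray_hit(d,u,v,z,wp).round(4))
for u in (288,350): print('finger',ray_hit(d,u,240,s['tool_pos'][2]-.011,wp).round(4))
# push plan
A=np.array([.5485,-.0675]); H=np.array([.589,-.084]); phi0=np.arctan2(*(H-A)[::-1]); print(np.degrees(phi0))
E
```

```text
[0.56910524 0.01851808 0.24916208] [-0.06314903 -0.02117413 -0.07979851  0.06308155 -0.03090906 -0.0084282
 -0.02460667]
hub [ 0.5452 -0.0606  0.064 ]
rim [ 0.5425 -0.0607  0.058 ]
handletop [ 0.5821 -0.0754  0.112 ]
ball [0.4865 0.1037 0.049 ]
levhub [0.547  0.1074 0.036 ]
cutter [0.5805 0.0302 0.045 ]
finger [0.5588 0.0029 0.2382]
finger [0.559  0.0353 0.2382]
-22.16634582208247
```

```bash
cat > plan.py <<'E'
from h import *
from scipy.optimize import brentq
HX,HY=.009,.017
def pole(C,t,rad,gap=0.):
    """pole centre touching a disc (centre C, radius rad) so that it pushes along t"""
    off=np.array([HX,HY])*np.clip(2.5*t,-1,1)*.999
    f=lambda s:np.linalg.norm(np.maximum(abs(off+s*t)-[HX,HY],0))-rad   # disc relative to pole = off+s t
    s=brentq(f,0.0005,.1); return C-off-(s+gap)*t
def cw(phi): return np.array([np.sin(phi),-np.cos(phi)])
def circ(A,R,phi): return A+R*np.array([np.cos(phi),np.sin(phi)])
def rows(P):
    """P: world xy list -> rounded [y,z] tool shifts in cm (tool y=world y, tool z=world x)"""
    P=np.array(P)*100; cur=P[0].copy(); out=[]
    for p in P[1:]:
        d=(p-cur).round(2); cur=cur+d; out.append([0,float(d[1].round(2)),float(d[0].round(2))])
    return out,cur/100
E
python3 - <<'E'
from plan import *
A=np.array([.5485,-.0675]); R=.044; p0=np.radians(-22)
st=pole(circ(A,R,p0),cw(p0),.0115,.010); print("approach",st, "from (.567,.0234):",(st-[.567,.0234])*100)
P=[st]+[pole(circ(A,R,p0-np.radians(a)),cw(p0-np.radians(a)),.0115) for a in np.arange(0,355.1,7.5)]
o,e=rows(P); print(len(o),e)
for i in range(0,len(o),12): print([[[0,0,0],x,0] for x in o[i:i+12]])
E
```

```text
approach [ 0.60585302 -0.04686063] from (.567,.0234): [ 3.88530181 -7.02606291]
48 [ 0.59975302 -0.05006063]
[[[0, 0, 0], [0, -0.93, -0.37], 0], [[0, 0, 0], [0, -0.6, -0.07], 0], [[0, 0, 0], [0, -0.56, -0.19], 0], [[0, 0, 0], [0, -0.54, -0.26], 0], [[0, 0, 0], [0, -0.49, -0.33], 0], [[0, 0, 0], [0, -0.45, -0.39], 0], [[0, 0, 0], [0, -0.43, -0.43], 0], [[0, 0, 0], [0, -0.85, -0.47], 0], [[0, 0, 0], [0, -0.82, -0.56], 0], [[0, 0, 0], [0, -0.75, -0.58], 0], [[0, 0, 0], [0, -0.67, -0.57], 0], [[0, 0, 0], [0, -0.59, -0.57], 0]]
[[[0, 0, 0], [0, -0.5, -0.59], 0], [[0, 0, 0], [0, 0.02, -0.62], 0], [[0, 0, 0], [0, 0.19, -0.56], 0], [[0, 0, 0], [0, 0.26, -0.54], 0], [[0, 0, 0], [0, 0.33, -0.49], 0], [[0, 0, 0], [0, 0.39, -0.45], 0], [[0, 0, 0], [0, 0.44, -0.41], 0], [[0, 0, 0], [0, 0.46, -0.61], 0], [[0, 0, 0], [0, 0.56, -0.56], 0], [[0, 0, 0], [0, 0.58, -0.49], 0], [[0, 0, 0], [0, 0.57, -0.41], 0], [[0, 0, 0], [0, 0.57, -0.34], 0]]
[[[0, 0, 0], [0, 0.61, -0.24], 0], [[0, 0, 0], [0, 0.6, 0.07], 0], [[0, 0, 0], [0, 0.57, 0.19], 0], [[0, 0, 0], [0, 0.53, 0.26], 0], [[0, 0, 0], [0, 0.5, 0.33], 0], [[0, 0, 0], [0, 0.44, 0.39], 0], [[0, 0, 0], [0, 0.43, 0.43], 0], [[0, 0, 0], [0, 0.85, 0.47], 0], [[0, 0, 0], [0, 0.82, 0.56], 0], [[0, 0, 0], [0, 0.75, 0.58], 0], [[0, 0, 0], [0, 0.67, 0.57], 0], [[0, 0, 0], [0, 0.6, 0.57], 0]]
[[[0, 0, 0], [0, 0.49, 0.59], 0], [[0, 0, 0], [0, -0.02, 0.62], 0], [[0, 0, 0], [0, -0.19, 0.56], 0], [[0, 0, 0], [0, -0.26, 0.54], 0], [[0, 0, 0], [0, -0.33, 0.49], 0], [[0, 0, 0], [0, -0.39, 0.45], 0], [[0, 0, 0], [0, -0.44, 0.41], 0], [[0, 0, 0], [0, -0.46, 0.6], 0], [[0, 0, 0], [0, -0.56, 0.57], 0], [[0, 0, 0], [0, -0.58, 0.48], 0], [[0, 0, 0], [0, -0.57, 0.42], 0], [[0, 0, 0], [0, -0.57, 0.34], 0]]
```

Call:
{"api": "drive_tool", "payload": {
  "deltas": [
    [[0,0,0],[0,-1.76,0.97],0],
    [[0,0,0],[0,-1.76,0.97],0],
    [[0,0,0],[0,-1.76,0.97],0],
    [[0,0,0],[0,-1.75,0.98],0],
    [[0,0,0],[0,0,0],0],
    [[0,0,0],[0,0,0],0],
    [[0,0,0],[3,0,0],0],
    [[0,0,0],[3,0,0],0],
    [[0,0,0],[3,0,0],0],
    [[0,0,0],[2,0,0],0],
    [[0,0,0],[1,0,0],0],
    [[0,0,0],[0,0,0],0]
  ]
}}

```text
clock: 3.35
tool_pos: [0.6041, -0.044, 0.1279]
eef_rot: [-0.001, 0.709, 0.001, 0.705]
contact_force: [-0.2, 0.2, 0.5]
opening: 0.007
```

Call:
{"api": "drive_tool", "payload": {
  "deltas": [
    [[0,0,0],[0,0,0],0],
    [[0,0,0],[2,0,0],0],
    [[0,0,0],[1.6,0,0],0],
    [[0,0,0],[1,0,0],0],
    [[0,0,0],[0,0,0],0],
    [[0,0,0],[0,0,0],0]
  ]
}}

```text
clock: 3.85
tool_pos: [0.6066, -0.046, 0.0846]
eef_rot: [0.0, 0.707, 0.0, 0.707]
contact_force: [-0.1, -0.3, 0.2]
opening: 0.003
```

```bash
python3 - <<'E'
from plant import r
import cv2
s=r.get_state(); print(s['clock'],s['tool_pos'],s['contact_force'])
d=r.snapshot('side'); cv2.imwrite('pics/s2.png',cv2.resize(d['color'][150:310,220:420,::-1],None,fx=3,fy=3,interpolation=2))
E
```

```text
3.85 [ 0.60660792 -0.04599044  0.08456642] [-0.05823332 -0.3426287   0.17990809]
```

View pics/s2.png

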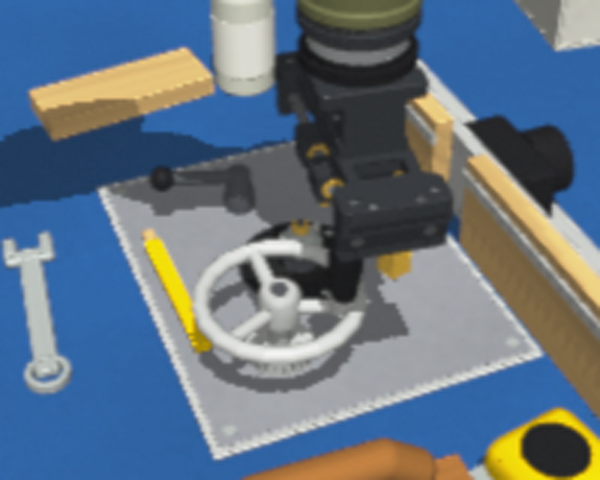

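The side view shows the fingers behind the handle (crop ~(345,275)), with nothing disturbed and no contact force. I'll start pushing.

Call:
{"api": "drive_tool", "payload": {
  "deltas": [
    [[0,0,0],[0,-0.93,-0.37],0],
    [[0,0,0],[0,-0.6,-0.07],0],
    [[0,0,0],[0,-0.56,-0.19],0],
    [[0,0,0],[0,-0.54,-0.26],0],
    [[0,0,0],[0,-0.49,-0.33],0],
    [[0,0,0],[0,-0.45,-0.39],0],
    [[0,0,0],[0,-0.43,-0.43],0]
  ]
}}

```text
clock: 4.48
tool_pos: [0.5861, -0.087, 0.0841]
eef_rot: [0.0, 0.707, -0.0, 0.708]
contact_force: [3.7, 0.6, 2.6]
opening: 0.007
```

Call:
{"api": "drive_tool", "payload": {
  "deltas": [
    [[0,0,0],[0,-0.85,-0.47],0],
    [[0,0,0],[0,-0.82,-0.56],0],
    [[0,0,0],[0,-0.75,-0.58],0],
    [[0,0,0],[0,-0.67,-0.57],0],
    [[0,0,0],[0,-0.59,-0.57],0],
    [[0,0,0],[0,-0.5,-0.59],0],
    [[0,0,0],[0,0.02,-0.62],0]
  ]
}}

```text
clock: 5.07
tool_pos: [0.5446, -0.1309, 0.0835]
eef_rot: [0.0, 0.708, -0.002, 0.707]
contact_force: [1.4, -3.5, 0.2]
opening: 0.006
```

```bash
python3 - <<'E'
from plant import r
import cv2
s=r.get_state(); print(s['clock'],s['tool_pos'],s['contact_force'],s['q'][6])
d=r.snapshot('side'); cv2.imwrite('pics/s3.png',cv2.resize(d['color'][150:310,220:420,::-1],None,fx=3,fy=3,interpolation=2))
E
```

```text
5.0667 [ 0.54461427 -0.13085889  0.08346634] [ 1.42785309 -3.53525084  0.20081538] 1.2961878072593285
```

View pics/s3.png

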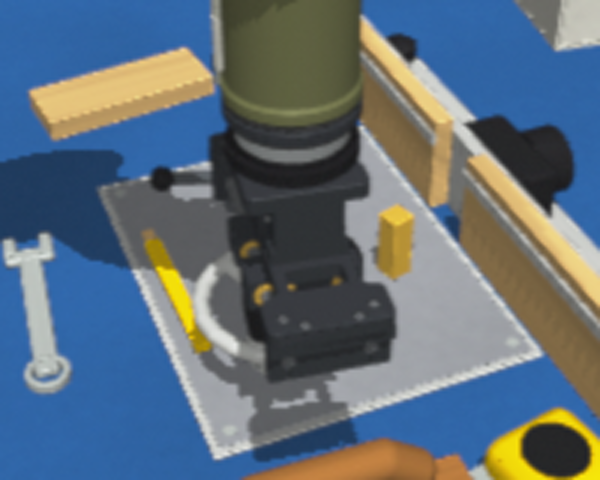

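The view is occluded by the gripper. The small contact force (3.8 N, about what the wheel's friction should give) and the geometry say the handle is still being pushed, so I'll continue.

Call:
{"api": "drive_tool", "payload": {
  "deltas": [
    [[0,0,0],[0,0.19,-0.56],0],
    [[0,0,0],[0,0.26,-0.54],0],
    [[0,0,0],[0,0.33,-0.49],0],
    [[0,0,0],[0,0.39,-0.45],0],
    [[0,0,0],[0,0.44,-0.41],0],
    [[0,0,0],[0,0.46,-0.61],0],
    [[0,0,0],[0,0.56,-0.56],0],
    [[0,0,0],[0,0.58,-0.49],0],
    [[0,0,0],[0,0.57,-0.41],0],
    [[0,0,0],[0,0.57,-0.34],0],
    [[0,0,0],[0,0.61,-0.24],0],
    [[0,0,0],[0,0.6,0.07],0]
  ]
}}

```text
clock: 6.12
tool_pos: [0.4943, -0.0716, 0.0836]
eef_rot: [-0.0, 0.708, -0.0, 0.706]
contact_force: [-1.8, -2.1, 0.1]
opening: 0.009
```

Call:
{"api": "drive_tool", "payload": {
  "deltas": [
    [[0,0,0],[0,0.57,0.19],0],
    [[0,0,0],[0,0.53,0.26],0],
    [[0,0,0],[0,0.5,0.33],0],
    [[0,0,0],[0,0.44,0.39],0],
    [[0,0,0],[0,0.43,0.43],0],
    [[0,0,0],[0,0.85,0.47],0],
    [[0,0,0],[0,0.82,0.56],0],
    [[0,0,0],[0,0.75,0.58],0],
    [[0,0,0],[0,0.67,0.57],0],
    [[0,0,0],[0,0.6,0.57],0]
  ]
}}

```text
clock: 6.95
tool_pos: [0.5398, -0.0093, 0.0837]
eef_rot: [0.0, 0.707, 0.0, 0.707]
contact_force: [-3.7, -0.3, -0.6]
opening: 0.004
```

Call:
{"api": "drive_tool", "payload": {
  "deltas": [
    [[0,0,0],[0,0.49,0.59],0],
    [[0,0,0],[0,-0.02,0.62],0],
    [[0,0,0],[0,-0.19,0.56],0],
    [[0,0,0],[0,-0.26,0.54],0],
    [[0,0,0],[0,-0.33,0.49],0],
    [[0,0,0],[0,-0.39,0.45],0],
    [[0,0,0],[0,-0.44,0.41],0],
    [[0,0,0],[0,-0.46,0.6],0],
    [[0,0,0],[0,-0.56,0.57],0],
    [[0,0,0],[0,-0.58,0.48],0],
    [[0,0,0],[0,-0.57,0.42],0],
    [[0,0,0],[0,0,0],0]
  ]
}}

```text
clock: 7.95
tool_pos: [0.5979, -0.0464, 0.0838]
eef_rot: [0.001, 0.707, -0.002, 0.708]
contact_force: [0.3, 0.4, -0.4]
opening: 0.008
```

Call:
{"api": "drive_tool", "payload": {
  "deltas": [
    [[0,0,0],[0,1,0],0],
    [[0,0,0],[-2,0,0],0],
    [[0,0,0],[-4,0,0],0],
    [[0,0,0],[-4,0,0],0],
    [[0,0,0],[-4,0,0],0],
    [[0,0,0],[0,2.5,-1.5],0],
    [[0,0,0],[0,3.4,-2],0],
    [[0,0,0],[0,3.4,-2],0],
    [[0,0,0],[0,3.4,-2],0],
    [[0,0,0],[0,3.4,-2],0],
    [[0,0,0],[0,3.4,-2],0],
    [[0,0,0],[0,3.4,-2],0]
  ]
}}

```text
clock: 8.95
tool_pos: [0.4601, 0.1964, 0.224]
eef_rot: [-0.0, 0.707, -0.0, 0.707]
contact_force: [0.1, 0.4, -0.3]
opening: 0.002
```

```bash
python3 - <<'E'
from plant import r
import cv2,numpy as np
s=r.get_state(); print(s['clock'],s['tool_pos'])
d=r.snapshot('top'); b=d['color'][:,:,::-1]; cv2.imwrite('pics/t4full.png',b)
d=r.snapshot('side'); cv2.imwrite('pics/s4full.png',d['color'][:,:,::-1])
a0=cv2.imread('pics/top0.png')
cv2.imwrite('pics/t4.png',cv2.resize(np.hstack([a0[160:250,335:415],b[160:250,335:415]]),None,fx=5,fy=5,interpolation=2))
E
```

```text
8.95 [0.46013097 0.19639711 0.22402129]
```

View pics/t4.png

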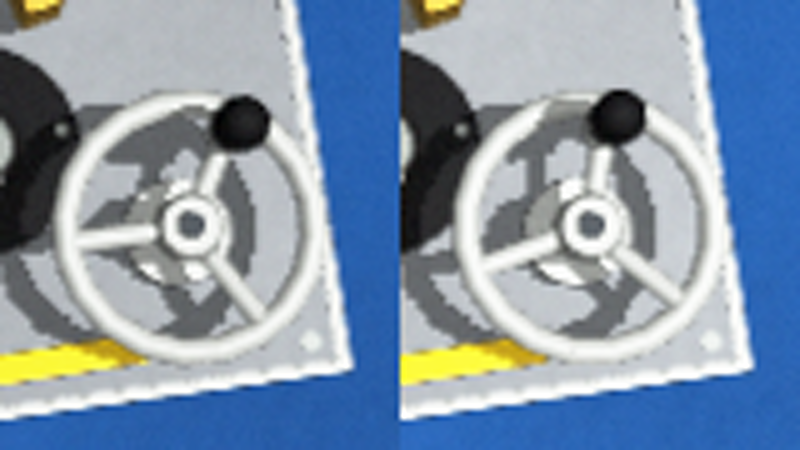

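The wheel is unobstructed in the top view. The handle is at crop (618,117), against (241,124) at the start (the same frame shifted by 400), so it is still short of a full turn, as planned. I'll measure it by centroid.

```bash
cat >> h.py <<'E'
def handle(d,img):
    """handle top centre in world from the black blob in the top view (BGR image)"""
    import cv2
    g=img.max(axis=2).astype(int); m=np.zeros_like(g,np.uint8); m[165:250,360:412]=(g[165:250,360:412]<60)
    n,l,st,c=cv2.connectedComponentsWithStats(m); i=1+st[1:,4].argmax(); return ray_hit(d,*c[i],.108)[:2],st[i,4],c[i]
E
python3 - <<'E'
from plan import *
from plant import r
import cv2
t=r.snapshot('top'); A=np.array([.5485,-.0675])
for f in('pics/top0.png','pics/t4full.png'):
    p,n,c=handle(t,cv2.imread(f)); v=p-A; print(p,n,c,np.linalg.norm(v),np.degrees(np.arctan2(v[1],v[0])))
E
```

```text
[ 0.58853526 -0.08103803] 99 [382.36363636 184.38383838] 0.04226227519308602 -18.683102140050384
[ 0.59085868 -0.07199734] 96 [377.9375  183.21875] 0.04259675998312864 -6.06054965615864
```

```bash
python3 - <<'E'
from plan import *
A=np.array([.5485,-.0675]); R=.044
f=lambda a,g=0:pole(circ(A,R,np.radians(-22-a)),cw(np.radians(-22-a)),.0115,g)
print(f(345),f(345,.01))
P=[f(345,.01),f(344.9)]+[f(a) for a in (348,351,354,356,357)]
print("from",(P[0]-[.4614,.1946])*100); print(*rows(P))
E
```

```text
[ 0.59632546 -0.04436225] [ 0.59754415 -0.03443679]
from [ 13.61441521 -22.90367896]
[[0, -0.98, -0.13], [0, -0.24, 0.15], [0, -0.23, 0.13], [0, -0.22, 0.12], [0, -0.16, 0.08], [0, -0.08, 0.03]] [ 0.60134415 -0.05353679]
```

Call:
{"api": "drive_tool", "payload": {
  "deltas": [
    [[0,0,0],[0,-3,1.8],0],
    [[0,0,0],[0,-3.4,2],0],
    [[0,0,0],[0,-3.4,2],0],
    [[0,0,0],[0,-3.4,2],0],
    [[0,0,0],[0,-3.4,2],0],
    [[0,0,0],[0,-3.3,2],0],
    [[0,0,0],[0,-3,1.81],0],
    [[0,0,0],[2,0,0],0],
    [[0,0,0],[3,0,0],0],
    [[0,0,0],[3,0,0],0],
    [[0,0,0],[3,0,0],0],
    [[0,0,0],[0,0,0],0]
  ]
}}

```text
clock: 10.1
tool_pos: [0.5936, -0.0361, 0.1085]
eef_rot: [-0.0, 0.711, -0.001, 0.703]
contact_force: [-1.0, -0.9, 0.2]
opening: 0.007
```

Call:
{"api": "drive_tool", "payload": {
  "deltas": [
    [[0,0,0],[2,0,0],0],
    [[0,0,0],[1,0,0],0],
    [[0,0,0],[0,0,0],0],
    [[0,0,0],[0,-0.98,-0.13],0],
    [[0,0,0],[0,-0.24,0.15],0],
    [[0,0,0],[0,-0.23,0.13],0],
    [[0,0,0],[0,-0.22,0.12],0],
    [[0,0,0],[0,-0.16,0.08],0],
    [[0,0,0],[0,-0.08,0.03],0],
    [[0,0,0],[0,0,0],0],
    [[0,0,0],[0,0,0],0]
  ]
}}

```text
clock: 11.02
tool_pos: [0.6019, -0.0527, 0.0841]
eef_rot: [0.0, 0.707, 0.0, 0.707]
contact_force: [0.2, 1.8, 1.8]
opening: 0.007
```

Call:
{"api": "drive_tool", "payload": {
  "deltas": [
    [[0,0,0],[0,1,0],0],
    [[0,0,0],[-2,0,0],0],
    [[0,0,0],[-4,0,0],0],
    [[0,0,0],[-4,0,0],0],
    [[0,0,0],[-4,0,0],0],
    [[0,0,0],[0,2.5,-1.5],0],
    [[0,0,0],[0,3.4,-2],0],
    [[0,0,0],[0,3.4,-2],0],
    [[0,0,0],[0,3.4,-2],0],
    [[0,0,0],[0,3.4,-2],0],
    [[0,0,0],[0,3.4,-2],0],
    [[0,0,0],[0,3.4,-2],0]
  ]
}}

```text
clock: 12.02
tool_pos: [0.465, 0.1869, 0.2235]
eef_rot: [-0.0, 0.707, -0.001, 0.707]
contact_force: [1.3, 1.1, 0.2]
opening: 0.007
```

```bash
python3 - <<'E'
from plan import *
from plant import r
import cv2
s=r.get_state(); print(s['clock'],s['tool_pos'])
t=r.snapshot('top'); b=t['color'][:,:,::-1].copy(); cv2.imwrite('pics/t5full.png',b); A=np.array([.5485,-.0675])
cv2.imwrite('pics/s5full.png',r.snapshot('side')['color'][:,:,::-1])
a0=cv2.imread('pics/top0.png'); s0=cv2.imread('pics/side0.png'); s5=cv2.imread('pics/s5full.png')
for im in(a0,b):
    p,n,c=handle(t,im); v=p-A; print(p,n,c,np.linalg.norm(v),np.degrees(np.arctan2(v[1],v[0])))
up=lambda x:cv2.resize(x,(400,300),interpolation=2)
C=lambda x:up(x[170:242,330:426]); S=lambda x:up(x[215:290,275:375])
cv2.imwrite('pics/t5.png',np.vstack([np.hstack([C(a0),C(b)]),np.hstack([S(s0),S(s5)])]))
E
```

```text
12.0167 [0.46495463 0.18688109 0.22348251]
[ 0.58853526 -0.08103803] 99 [382.36363636 184.38383838] 0.04226227519308602 -18.683102140050384
[ 0.58975222 -0.07767445] 95 [380.71578947 183.77894737] 0.042488409061844416 -13.854922075275065
```

View pics/t5.png

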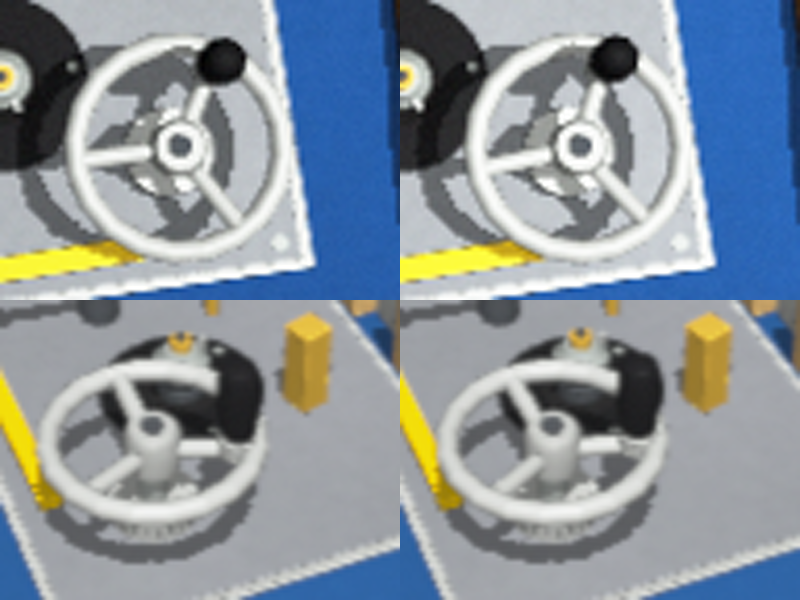

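Before (left) and after (right) nearly match: the handle is at (222,60) against (613,60), and the spokes lag slightly. I'll measure the remaining angle from the two bare spokes in a polar view as a second method.

```bash
cat > spoke.py <<'E'
from plan import *
from plant import r
import cv2
A=np.array([.5485,-.0675])
def spokes(t,img):
    g=img.min(axis=2).astype(np.float32); th=np.radians(np.arange(0,360,.5)); acc=0
    for R in np.arange(.020,.042,.002):
        uv=np.array([project(t,[A[0]+R*np.cos(a),A[1]+R*np.sin(a),.056]) for a in th],np.float32)
        acc=acc+cv2.remap(g,uv[:,:1],uv[:,1:],cv2.INTER_LINEAR)[:,0]
    return acc/11
def turn(t,im0,im1):
    a=spokes(t,im0);b=spokes(t,im1); out=[]
    for c in (98,218):   # the bare spokes, 120 deg either way of the handle
        k=np.arange(2*c-50,2*c+51); 
        ce=[]
        for p in(a,b):
            w=np.clip(p[k]-190,0,None); ce.append((w*k).sum()/w.sum()/2)
        out.append((ce[0].round(2),ce[1].round(2),(ce[1]-ce[0]).round(2)))
    return out
E
python3 - <<'E'
from spoke import *
t=r.snapshot('top'); a=cv2.imread('pics/top0.png')
p=spokes(t,a); print(p[150:260:4].round(),p[390:490:4].round())
for f in('t4full','t5full'): print(turn(t,a,cv2.imread(f'pics/{f}.png')))
E
```

```text
[117. 115. 114. 113. 115. 124. 147. 173. 200. 227. 238. 241. 233. 214.
 187. 153. 129. 121. 124. 132. 135. 137. 139. 141. 146. 152. 159. 163.] [148. 144. 139. 136. 136. 134. 133. 138. 151. 171. 195. 215. 226. 228.
 221. 206. 187. 170. 157. 148. 143. 142. 143. 145. 146.]
[(np.float64(96.52), np.float64(110.2), np.float64(13.69)), (np.float64(220.54), np.float64(233.75), np.float64(13.21))]
[(np.float64(96.52), np.float64(101.47), np.float64(4.95)), (np.float64(220.54), np.float64(225.52), np.float64(4.98))]
```

Spokes give 4.95° to go and the handle blob gives 4.8°. The slow push ends about 1.95° short of the model, so I'll push to model 361.8°.

```bash
python3 - <<'E'
from plan import *
A=np.array([.5485,-.0675]); R=.044
f=lambda a,g=0:pole(circ(A,R,np.radians(-22-a)),cw(np.radians(-22-a)),.0115,g)
P=[f(357,.01)]+[f(a) for a in (357,358.5,360,361,361.8)]
print("from",(P[0]-[.46634,.18546])*100); print(*rows(P))
E
```

```text
from [ 13.8228286  -22.95441212]
[[0, -0.95, -0.33], [0, -0.12, 0.05], [0, -0.13, 0.03], [0, -0.09, 0.02], [0, -0.07, 0.01]] [ 0.60236829 -0.05768412]
```

Call:
{"api": "drive_tool", "payload": {
  "deltas": [
    [[0,0,0],[0,-3,1.8],0],
    [[0,0,0],[0,-3.4,2],0],
    [[0,0,0],[0,-3.4,2],0],
    [[0,0,0],[0,-3.4,2],0],
    [[0,0,0],[0,-3.4,2],0],
    [[0,0,0],[0,-3.3,2],0],
    [[0,0,0],[0,-3.05,2.02],0],
    [[0,0,0],[2,0,0],0],
    [[0,0,0],[3,0,0],0],
    [[0,0,0],[3,0,0],0],
    [[0,0,0],[3,0,0],0],
    [[0,0,0],[0,0,0],0]
  ]
}}

```text
clock: 13.17
tool_pos: [0.6002, -0.046, 0.108]
eef_rot: [0.0, 0.711, -0.002, 0.703]
contact_force: [-0.9, -0.3, 0.1]
opening: 0.007
```

Call:
{"api": "drive_tool", "payload": {
  "deltas": [
    [[0,0,0],[2,0,0],0],
    [[0,0,0],[1,0,0],0],
    [[0,0,0],[0,0,0],0],
    [[0,0,0],[0,-0.5,-0.17],0],
    [[0,0,0],[0,-0.45,-0.16],0],
    [[0,0,0],[0,-0.12,0.05],0],
    [[0,0,0],[0,-0.13,0.03],0],
    [[0,0,0],[0,-0.09,0.02],0],
    [[0,0,0],[0,-0.07,0.01],0],
    [[0,0,0],[0,0,0],0],
    [[0,0,0],[0,0,0],0]
  ]
}}

```text
clock: 14.08
tool_pos: [0.6031, -0.0566, 0.0842]
eef_rot: [0.0, 0.707, 0.0, 0.708]
contact_force: [0.1, 2.7, 3.2]
opening: 0.007
```

Call:
{"api": "drive_tool", "payload": {
  "deltas": [
    [[0,0,0],[0,1,0],0],
    [[0,0,0],[-2,0,0],0],
    [[0,0,0],[-4,0,0],0],
    [[0,0,0],[-4,0,0],0],
    [[0,0,0],[-4,0,0],0],
    [[0,0,0],[0,2.5,-1.5],0],
    [[0,0,0],[0,3.4,-2],0],
    [[0,0,0],[0,3.4,-2],0],
    [[0,0,0],[0,3.4,-2],0],
    [[0,0,0],[0,3.4,-2],0],
    [[0,0,0],[0,3.4,-2],0],
    [[0,0,0],[0,3.4,-2],0]
  ]
}}

```text
clock: 15.08
tool_pos: [0.4658, 0.1826, 0.2234]
eef_rot: [-0.0, 0.708, -0.001, 0.707]
contact_force: [1.3, 1.0, -0.2]
opening: 0.006
```

```bash
python3 - <<'E'
from spoke import *
s=r.get_state(); print(s['clock'],s['tool_pos'])
t=r.snapshot('top'); b=t['color'][:,:,::-1].copy(); cv2.imwrite('pics/t6full.png',b); a=cv2.imread('pics/top0.png')
print(turn(t,a,b),[np.degrees(np.arctan2(*(handle(t,i)[0]-A)[::-1])).round(2) for i in(a,b)])
E
```

```text
15.0833 [0.46575433 0.18256753 0.22336669]
[(np.float64(96.52), np.float64(96.65), np.float64(0.13)), (np.float64(220.54), np.float64(220.81), np.float64(0.27))] [np.float64(-18.68), np.float64(-18.58)]
```

The wheel is within about 0.2° of its starting angle by both methods. Next is the lever.

```bash
python3 - <<'E'
from plan import *
V=np.array([.5535,.102]); R=.063
f=lambda a,g=0:pole(circ(V,R,np.radians(a)),cw(np.radians(a)),.010,g)
P=[f(184.6,.014)]+[f(a) for a in (184.6,179,173,167,161,155,149,143,137,131,125,119,114,110,107,105,103,101,99)]
print("start",P[0],"from",(P[0]-[.46737,.18132])*100); o,e=rows(P); print(o,e)
E
```

```text
start [0.49443434 0.05599256] from [  2.70643356 -12.53274365]
[[0, 1.4, -0.11], [0, 0.61, -0.34], [0, 0.66, -0.29], [0, 0.65, -0.23], [0, 0.65, -0.15], [0, 0.69, -0.01], [0, 0.63, 0.22], [0, 0.6, 0.28], [0, 0.58, 0.35], [0, 0.53, 0.4], [0, 0.49, 0.45], [0, 0.44, 0.51], [0, 0.32, 0.45], [0, 0.46, 0.33], [0, 0.37, 0.3], [0, 0.24, 0.22], [0, 0.23, 0.21], [0, 0.23, 0.21], [0, 0.22, 0.22]] [0.52463434 0.15599256]
```

Call:
{"api": "drive_tool", "payload": {
  "deltas": [
    [[0,0,0],[0,-3,0.7],0],
    [[0,0,0],[0,-3.3,0.7],0],
    [[0,0,0],[0,-3.3,0.7],0],
    [[0,0,0],[0,-2.93,0.61],0],
    [[0,0,0],[0,0,0],0],
    [[0,0,0],[3,0,0],0],
    [[0,0,0],[4,0,0],0],
    [[0,0,0],[4,0,0],0],
    [[0,0,0],[3,0,0],0],
    [[0,0,0],[2,0,0],0],
    [[0,0,0],[0,0,0],0],
    [[0,0,0],[0,0,0],0]
  ]
}}

```text
clock: 16.13
tool_pos: [0.4936, 0.0567, 0.063]
eef_rot: [-0.001, 0.708, -0.0, 0.706]
contact_force: [0.2, 0.2, 0.3]
opening: 0.002
```

```bash
python3 - <<'E'
from plant import r
import cv2
s=r.get_state(); print(s['clock'],s['tool_pos'],s['contact_force'])
d=r.snapshot('side'); cv2.imwrite('pics/s7.png',cv2.resize(d['color'][150:310,220:420,::-1],None,fx=3,fy=3,interpolation=2))
E
```

```text
16.1333 [0.49364442 0.0566853  0.06304243] [0.15845628 0.19388339 0.29587307]
```

View pics/s7.png

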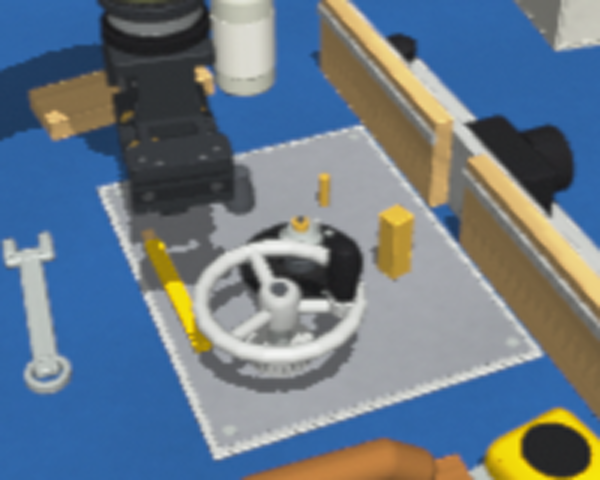

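The side view shows the wheel free and its handle back at its starting place, with the gripper over the near-left corner beside the lever and nothing touched. I'll lower the last 16 mm and push.

Call:
{"api": "drive_tool", "payload": {
  "deltas": [
    [[0,0,0],[1,0,0],0],
    [[0,0,0],[0.6,0,0],0],
    [[0,0,0],[0,0.7,-0.05],0],
    [[0,0,0],[0,0.7,-0.06],0],
    [[0,0,0],[0,0.61,-0.34],0],
    [[0,0,0],[0,0.66,-0.29],0],
    [[0,0,0],[0,0.65,-0.23],0],
    [[0,0,0],[0,0.65,-0.15],0],
    [[0,0,0],[0,0.69,-0.01],0],
    [[0,0,0],[0,0.63,0.22],0],
    [[0,0,0],[0,0.6,0.28],0],
    [[0,0,0],[0,0.58,0.35],0]
  ]
}}

```text
clock: 17.18
tool_pos: [0.4905, 0.122, 0.0475]
eef_rot: [-0.0, 0.708, 0.0, 0.706]
contact_force: [-2.3, -1.8, 0.7]
opening: 0.005
```

Call:
{"api": "drive_tool", "payload": {
  "deltas": [
    [[0,0,0],[0,0.53,0.4],0],
    [[0,0,0],[0,0.49,0.45],0],
    [[0,0,0],[0,0.44,0.51],0],
    [[0,0,0],[0,0.32,0.45],0],
    [[0,0,0],[0,0.46,0.33],0],
    [[0,0,0],[0,0.37,0.3],0],
    [[0,0,0],[0,0.24,0.22],0]
  ]
}}

```text
clock: 17.77
tool_pos: [0.5186, 0.1487, 0.0476]
eef_rot: [-0.0, 0.707, -0.001, 0.707]
contact_force: [-3.4, -7.6, 1.6]
opening: 0.008
```

Call:
{"api": "drive_tool", "payload": {
  "deltas": [
    [[0,0,0],[0,0,0.2],0],
    [[0,0,0],[0,0,0.2],0],
    [[0,0,0],[0,0,0],0]
  ]
}}

```text
clock: 18.02
tool_pos: [0.519, 0.1483, 0.0473]
eef_rot: [-0.001, 0.71, -0.001, 0.705]
contact_force: [-7.6, -3.5, 4.8]
opening: 0.009
```

Call:
{"api": "drive_tool", "payload": {
  "deltas": [
    [[0,0,0],[0,0,0.2],0],
    [[0,0,0],[0,0,0.2],0],
    [[0,0,0],[0,0,0],0],
    [[0,0,0],[0,0,0],0]
  ]
}}

```text
clock: 18.35
tool_pos: [0.5196, 0.1482, 0.0472]
eef_rot: [-0.002, 0.712, -0.001, 0.703]
contact_force: [-13.9, -1.9, 9.7]
opening: 0.004
```

The force rose to 14 N with no further movement, so the lever is against its stop. I'll back off, rise and check.

Call:
{"api": "drive_tool", "payload": {
  "deltas": [
    [[0,0,0],[0,0,-0.8],0],
    [[0,0,0],[0,-0.3,-1.2],0],
    [[0,0,0],[-3,0,0],0],
    [[0,0,0],[-4,0,0],0],
    [[0,0,0],[-4,0,0],0],
    [[0,0,0],[-4,0,0],0],
    [[0,0,0],[-3,0,0],0],
    [[0,0,0],[-1,2.5,-1.5],0],
    [[0,0,0],[0,3.4,-2],0],
    [[0,0,0],[0,3.4,-2],0],
    [[0,0,0],[0,3.4,-2],0],
    [[0,0,0],[0,3.4,-2],0]
  ]
}}

```text
clock: 19.35
tool_pos: [0.4112, 0.3108, 0.2386]
eef_rot: [0.001, 0.706, 0.001, 0.708]
contact_force: [1.0, 0.3, 0.5]
opening: 0.003
```

Call:
{"api": "drive_tool", "payload": {
  "deltas": [
    [[0,0,0],[0,3.4,-2],0],
    [[0,0,0],[0,3.4,-2],0],
    [[0,0,0],[0,2.5,-1.5],0],
    [[0,0,0],[0,0,0],0],
    [[0,0,0],[0,0,0],0],
    [[0,0,0],[0,0,0],0]
  ]
}}

```text
clock: 19.85
tool_pos: [0.3572, 0.4009, 0.2379]
eef_rot: [0.0, 0.707, 0.0, 0.708]
contact_force: [-0.2, 0.2, -0.2]
opening: 0.006
```

```bash
python3 - <<'E'
from spoke import *
s=r.get_state(); print(s['clock'],s['tool_pos'],s['contact_force'])
t=r.snapshot('top'); b=t['color'][:,:,::-1].copy(); cv2.imwrite('pics/t8full.png',b); a=cv2.imread('pics/top0.png')
print(turn(t,a,b),[np.degrees(np.arctan2(*(handle(t,i)[0]-A)[::-1])).round(2) for i in(a,b)])
V=np.array([.5535,.102]); th=np.radians(105.3); print("ball at stop expected px (crop 3x)",(np.array(project(t,[V[0]+.063*np.cos(th),V[1]+.063*np.sin(th),.049]))-[180,100])*2.66)
cv2.imwrite('pics/t8.png',cv2.resize(b[100:300,180:480],None,fx=2.66,fy=2.66,interpolation=2))
E
```

```text
19.85 [0.35722475 0.40087048 0.23789027] [-0.18831883  0.22746495 -0.16828023]
[(np.float64(96.52), np.float64(96.58), np.float64(0.07)), (np.float64(220.54), np.float64(220.77), np.float64(0.23))] [np.float64(-18.68), np.float64(-18.46)]
ball at stop expected px (crop 3x) [228.87435077 292.38766841]
```

View pics/t8.png

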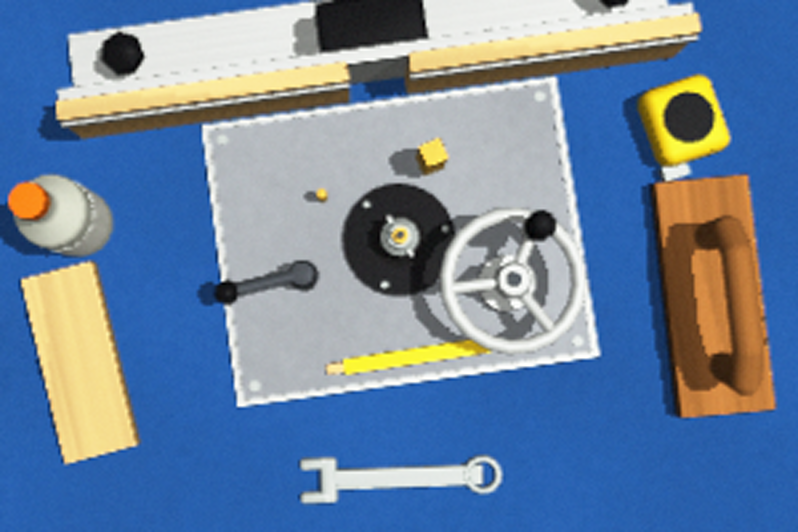

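The top view shows the lever ball at (225,292), where (229,292) is expected at the stop. The handle is back in its place, the loose things look where they were, and the arm is clear. Handing in.

```bash
python3 -c "
from plant import r
print(r.finish_job())"
```

```text
the job is handed in; nothing more can be done
None
```

The wheel went one full turn clockwise and the lever was then pushed clockwise to its stop. I handed the job in at about 20 s of the 67 s allowed.

- **Wheel:** I pushed the handle round with shut fingertips, at about 2–4 N wherever I read the force. I stopped short and nudged twice more clockwise, without ever pushing it back. In the last top view the two bare spokes were 0.07° and 0.23° from where they started, and the handle 0.22°.
- **Lever:** I pushed the ball until the force rose to about 14 N sideways with no further movement. The last top view shows the ball within about 2–3 mm of where the stop should put it.
- **Surroundings:** The loose items looked unmoved in the final picture; I judged this by eye and did not measure them. The commanded moves kept clear of the cutter, and the arm ended clear of everything with about zero contact force.
- **Checks that disagreed:** A wrist-camera measurement was 5–7 mm off because the arm was still settling, so I used it only to confirm the handle's angle. One side-camera reading of the lever hub was about 12 mm off, so I dropped it.

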